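# Centre the inlet ring of a cabinet fan and spin the wheel free

## Robot

A 6-joint arm with a two-finger parallel gripper is mounted at the origin on a cart in front of the work surface, level with it; the furniture and walls round the work are solid. World frame = base frame: x ahead of the robot, y to its left, z up, the work surface at z = 0. Lengths are in mm, angles in rad, forces in N, time in s.
With the tool pointing down it reaches from about 300 to 775 mm from the base axis. Payload 14.6 kg.
Tool frame: the origin (TCP) lies on the centre line of the jaws, within the pads' length; the fingertips stand 8 mm ahead of it and the grasp point (between the pads) lies 11 mm behind it; z points along the fingers, y is the line along which they close (so a half turn about z gives the same grasp; the last joint's range is limited). The gripper opens to 94 mm and grips with 3 to 60 N. Pads are 16 mm wide; open, the fingers measure 119 mm over their backs; the gripper's body (75 mm by 177 mm) begins 78 mm behind the grasp point.
Start: joints at [1.155, 0.3, 1.521, -0, 1.321, -0.067], TCP at [187.971, 516.872, 213.446] pointing down, gripper open.
Joint ranges: [-3.03, 3.03], [-0.79, 2.21], [0.23, 2.52], [-1.04, 4.18], [0, 3.07], [-2.55, 2.55]. Speed limits (rad/s): [2.22, 2.22, 2.57, 3.14, 3.14, 3.14].

## Interface

Orientations are given as [roll, pitch, yaw] about the fixed x, y, z axes, in that order (R = Rz(yaw) Ry(pitch) Rx(roll)).
In Python, from cell import manip gives the robot as it stands.
- The arm moves only by the tool jog_arm, never from a script. Its argument "rows" is one flat list of numbers, 7 for each row, row after row: the shift along the world's x, y, z in cm, then the turn, a rotation vector about the world's x, y, z in rad, then the closure, from 0 (fully open) to 1 (shut). In form: [dx, dy, dz, rx, ry, rz, fingers, dx, dy, dz, rx, ry, rz, fingers, ...]. A call has 1 to 20 rows; each row shifts and turns the commanded pose from where the row before left it; what a row does not reach is not made up. A row lasts 1/12 s, in which the tool goes at most 41.7 mm and 7.16 degrees, less where a joint would pass 70% of its speed; a pose out of reach is approached as far as the arm can. A call with a gripper value outside its range is refused whole. The fingers move at their own pace and stop on an object; "newtons" is the grip in N (left out, the last holds). Time passes only in rows, so rows that do not move let the fingers close. It gives the time, the measured TCP pose, the force, the opening and the grip force at its end, in the units of the state.
- manip.read_state(): the state, without advancing time (a new reading comes with each control period).
- manip.camera(name): name is "scene" or "top"; returns (picture, depth): 480x640x3 uint8, blue, green, red; 480x640 float32, mm along the optical axis (not along the pixel's ray), 0 where there is no reading.
- manip.camera_model(name): a dict with "K" (3x3 intrinsics, pixels), "R" (3x3) and "t" (3): a world point X has camera coordinates R X + t. Camera axes: x right, y down, z forward; pixel columns grow to the right and rows downward; lengths in mm; the calibration is good to about 2 mm. A picture is of the moment at which its call begins. camera_model takes no time and is no camera call.
- manip.sign_off(): hands the job in; it is judged then, once.
The state is a dict: "clock": time; "joints": joint angles; "qd": joint speeds; "effort": joint torques, N m; "eef_pos": TCP position; "eef_rot": TCP orientation; "wrist_force": force on the tool from outside, world axes, zero at the start; "moment": the same for the moment, N m; "finger_gap": finger opening in mm; "finger_force": force on a finger pad.
Only numpy, scipy, OpenCV 4.12 (cv2) and the standard library are available. Lean on these libraries where they do the work, as an engineer would, in place of code of your own. Each camera call takes 0.05 s, during which the arm holds its last target. There are 200 camera calls.

## Task

The black wheel of the cabinet fan rubs on its metal inlet ring. Slide the ring sideways until it stands clear of the wheel all round, then spin the wheel by hand to prove it and let go: it must still be turning freely on its own when you finish. Leave the screwdriver and the cutters beside the fan where they are.

Things in the scene. Friction and masses are not known exactly. Their poses are not given: they have to be found in the camera images.
- inlet_ring: Bare metal ring on the grey fan frame (200x200x39 mm, fixed). Origin: ring's middle, underside, 39 mm above the bench; z up; x, y along the sides of its flange (186x186x4 mm). Finger-tight in oversize holes: slides up to 6 mm from the middle along its x and y, resists with 4 N along each, cannot turn or lift, stays put. Screw heads reach 10 mm up at x = +-82, y = +-52 mm.
- collar (a point): Middle of the top edge of the ring's round collar, 30 mm above the ring's origin. Collar inside diameter 156 mm, outside 166 mm. At the start the ring is some 3 to 4 mm off the wheel's axis and presses on the wheel at one side. Where the axis lies is not reported: feel it, or see the gap. (A shelf hangs over the bench beyond x = 0.58 m, under 0.6 m up: keep the wrist clear.)
- pillar_1 (a point): Top centre of an upright steel pillar on the ring, 16 mm diameter, rising 45 mm from the flange: +x +y corner, 80 mm along each, of the ring. A place to grip.
- pillar_2 (a point): Top centre of an upright steel pillar on the ring, 16 mm diameter, rising 45 mm from the flange: -x +y corner (80 mm) of the ring. A place to grip.
- pillar_3 (a point): Top centre of an upright steel pillar on the ring, 16 mm diameter, rising 45 mm from the flange: -x -y corner (80 mm) of the ring. A place to grip.
- pillar_4 (a point): Top centre of an upright steel pillar on the ring, 16 mm diameter, rising 45 mm from the flange: +x -y corner (80 mm) of the ring. A place to grip.
- fan_wheel (a joint): Angle of the black wheel in the collar, rad, anticlockwise from above, endless. Band outside 150 mm (gap 3 mm all round if centred), inside 142; hub 50 mm, top 31 mm over the ring's origin. Band and 4 blades, hub to band, 5 to 25 mm over it; each leans 30 degrees, 14 mm broad; at 0 one lies along the ring's +x. Inertia 0.001 kg m2: coasts some 10 s when clear, stops at once if it rubs.
- screwdriver: Blue-handled screwdriver lying near the fan, 170 mm long, 14 mm thick; origin under its middle. Leave it alone.
- cutters: Red-handled side cutters lying near the fan, 121x42x12 mm; origin under their middle. Leave them alone.

How it is judged:
By the outcome, as a careful person would: the job done as asked, in the order asked, and still so for the second after the job is handed in, with the robot touching nothing.
It also fails if it takes over 51 s, if anything falls off the work surface, if the arm or the gripper's body presses on something with over 40 N, if the wrist force passes 120 N, or if a joint passes its speed limit or range.

## Working session

There is one attempt and no reset: what is moved stays moved. The work goes in short steps, Python scripts to look and compute and a tool call to move; the robot and the scene stay as the last step left them, time stands still between calls to the robot, and variables do not carry over. Pictures are saved under pics/ and viewed, at most 10 in all, crops included, and the job is handed in when it is done.

Besides the shell and the picture viewer there is one more tool, called after "Call:" as name(argument=value, ...) on one line, values as JSON. jog_arm: Moves the arm, as the interface text tells. Its arguments: {"type":"object","properties":{"rows":{"type":"array"},"newtons":{"type":"number"}},"required":["rows"]}

```bash
mkdir -p pics; python3 - <<'E'
from cell import manip
import cv2,numpy as np
print(manip.read_state())
for n in("top","scene"):
    p,d=manip.camera(n); cv2.imwrite(f"pics/{n}0.png",p); np.save(f"pics/{n}0.npy",d); np.save(f"pics/{n}0img.npy",p)
    m=manip.camera_model(n); print(n,{k:np.round(v,4).tolist() for k,v in m.items()})
E
```

```text
{'clock': 0.0, 'joints': array([ 1.15537480e+00,  3.00467454e-01,  1.52161003e+00,  3.29825002e-05,
        1.32067338e+00, -6.66144910e-02]), 'qd': array([-0.0019768 ,  0.00065933,  0.00101116,  0.00018222,  0.00033264,
        0.00036088]), 'effort': array([-2.99466432e-03, -5.31803441e+01, -3.52725613e+01,  7.07658869e-02,
        2.45872897e-02, -1.16443448e-04]), 'eef_pos': array([187.87517635, 516.64190398, 212.87607187]), 'eef_rot': array([-3.14043913e+00, -1.08972698e-04,  2.79277737e+00]), 'wrist_force': array([-0.31865824, -0.02759341, -0.30878005]), 'moment': array([ 0.0248347 , -0.02061529, -0.00570459]), 'finger_force': 0.0, 'finger_gap': 94.08080948146518}
top {'K': [[546.9764, 0.0, 320.6321], [0.0, 546.9764, 237.7588], [0.0, 0.0, 1.0]], 'R': [[0.0131, -0.9999, -0.0102], [-0.9811, -0.0109, -0.193], [0.1928, 0.0125, -0.9812]], 't': [220.0177, 478.169, 1074.4428]}
scene {'K': [[568.7413, 0.0, 323.4844], [0.0, 568.7413, 227.1143], [0.0, 0.0, 1.0]], 'R': [[-0.6636, -0.7477, 0.025], [-0.3957, 0.3224, -0.8599], [0.6349, -0.5806, -0.5098]], 't': [491.4771, 164.4645, 1247.023]}
```

View pics/top0.png

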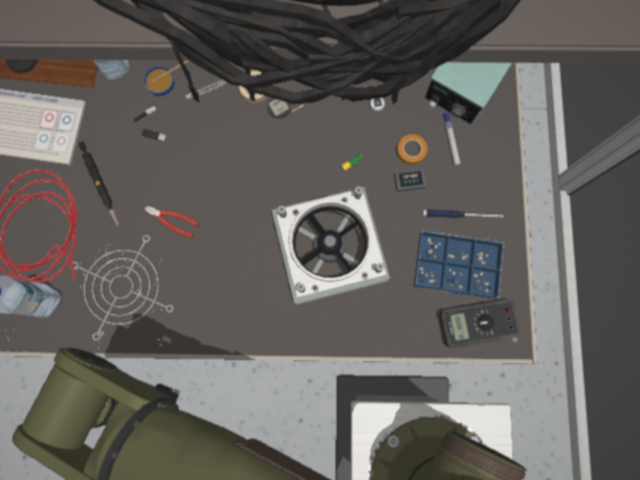

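View pics/scene0.png

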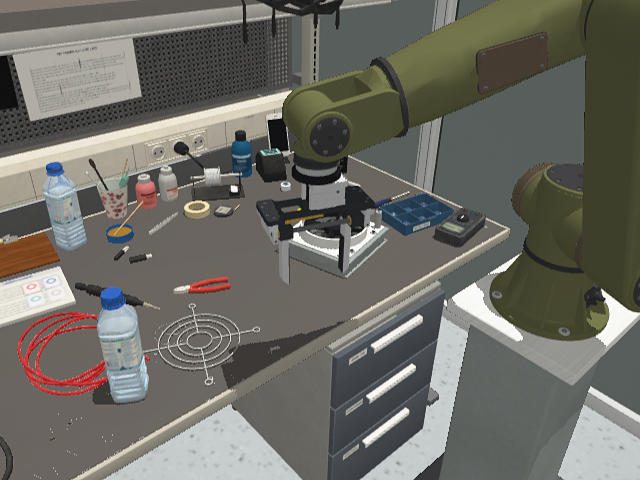

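```bash
cat > h.py <<'E'
import numpy as np,cv2
from cell import manip
def H(n,z):
    m=manip.camera_model(n);K,R,t=(np.array(m[k],float) for k in("K","R","t"))
    return K@np.c_[R[:,0],R[:,1],R[:,2]*z+t]      # (x,y,1)->pixel
def px2w(n,uv,z):
    p=np.linalg.inv(H(n,z))@np.r_[uv,1]; return p[:2]/p[2]
def ortho(n,img,z,c,half,s):   # image up=+x, left=+y; s px per mm
    N=int(2*half*s); A=np.array([[0,-1/s,c[0]+half],[-1/s,0,c[1]+half],[0,0,1]])
    return cv2.warpPerspective(img,H(n,z)@A,(N,N),flags=cv2.INTER_CUBIC|cv2.WARP_INVERSE_MAP)
E
python3 - <<'E'
from h import *
c=px2w("top",(330,243),69);print(c)
for i,(p,z) in enumerate([((278,212),84),((358,192),84),((381,268),84),((300,290),84)]):print(p,px2w("top",p,z))
img=np.load("pics/top0img.npy").copy()
cv2.imwrite("pics/o0.png",ortho("top",img,69,c,125,2.4))
d=np.load("pics/top0.npy");print(d[150:156,330],d[243,320:340])
E
```

```text
[460.76123107 206.59071972]
(278, 212) [519.98317417 311.47821273]
(358, 192) [563.15930602 151.26334873]
(381, 268) [409.23144887 106.21235835]
(300, 290) [364.16811113 264.17796599]
[1209.1763 1208.2279 1206.3477 1209.4039 1208.7867 1208.3931] [1099.0056 1099.4583 1095.875  1096.6552 1100.253  1097.689  1096.1334
 1101.2467 1099.8246 1096.4004 1100.1027 1099.0876 1098.2303 1095.065
 1096.7535 1097.5228 1099.2965 1096.2643 1095.3766 1099.1697]
```

View pics/o0.png

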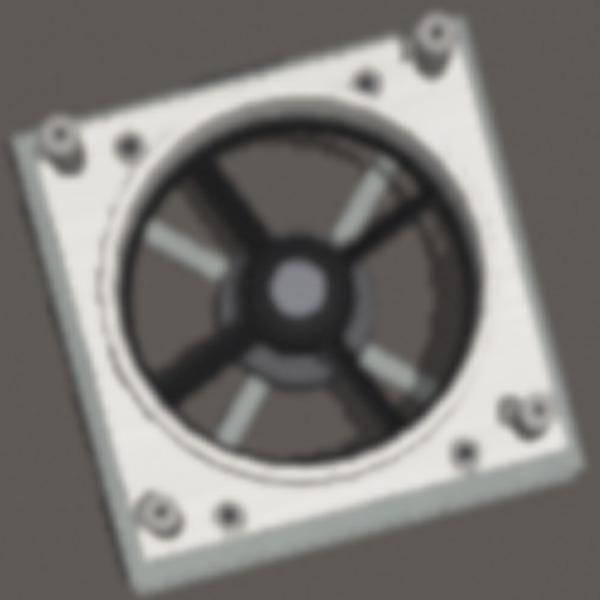

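```bash
python3 - <<'E'
from h import *
img=np.load("pics/top0img.npy"); c0=(460.76,206.59)
def refine(z,w,half,s=6,show=None):
    o=ortho("top",img,z,w,half,s); return o
# pillar tops & hub at their own heights, tiled
pts=[((278,211),88),((357,190),88),((381,267),88),((300,289),88),((329.5,241),70)]
for dz in (84,88):
    P=[px2w("top",p,dz) for p,_ in pts[:4]]; print(dz,np.round(P,1).tolist(),np.mean(P,0), np.linalg.norm(P[0]-P[1]),np.linalg.norm(P[1]-P[2]))
tiles=[]
for p,z in pts:
    w=px2w("top",p,z); half=14 if z==88 else 30
    o=cv2.resize(ortho("top",img,z,w,half,260/(2*half)),(260,260)); cv2.drawMarker(o,(130,130),(0,0,255),0,30,1); tiles.append(o)
    print(z,np.round(w,1))
# collar image at 69
o=cv2.resize(ortho("top",img,69,c0,90,260/180),(260,260))
cv2.imwrite("pics/tiles.png",np.vstack([np.hstack(tiles[:3]),np.hstack(tiles[3:]+[o])]))
E
```

```text
84 [[522.0, 311.5], [567.3, 153.3], [411.2, 106.2], [366.1, 264.2]] [466.67261276 208.80734137] 164.6061105003195 163.05590563535807
88 [[521.1, 311.2], [566.2, 153.5], [410.6, 106.6], [365.7, 264.0]] [465.89267347 208.81841652] 163.98770012633386 162.44331924182723
88 [521.1 311.2]
88 [566.2 153.5]
88 [410.6 106.6]
88 [365.7 264. ]
70 [464.6 207.6]
```

View pics/tiles.png

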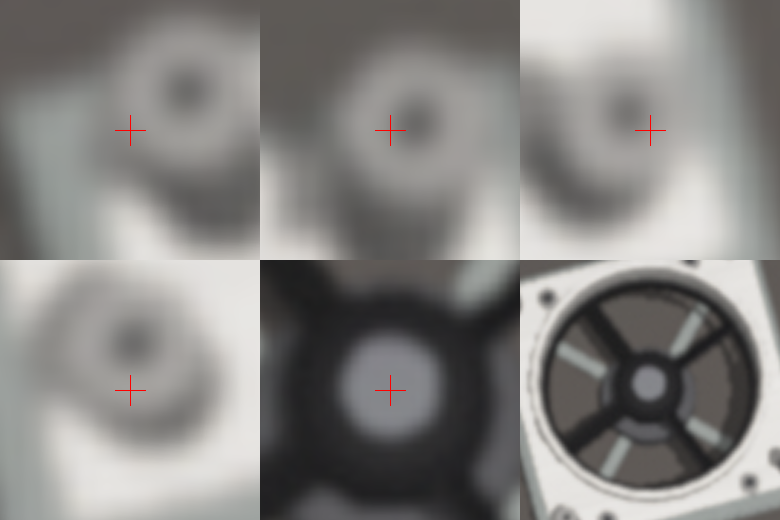

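The top view puts the ring about (+3.4, −0.4) mm off the hub and turned 15°. The near-left pillar is at about (371, 264). Next I move above it.

Call:
jog_arm(rows=[1.4,-1.95,0,0,0,-0.017,0.55,1.4,-1.95,0,0,0,-0.017,0.55,1.4,-1.95,0,0,0,-0.017,0.55,1.4,-1.95,0,0,0,-0.017,0.55,1.4,-1.95,0,0,0,-0.017,0.55,1.4,-1.95,0,0,0,-0.017,0.55,1.4,-1.95,0,0,0,-0.017,0.55,1.4,-1.95,0,0,0,-0.017,0.55,1.4,-1.95,0,0,0,-0.017,0.55,1.4,-1.95,0,0,0,-0.017,0.55,1.4,-1.95,0,0,0,0,0.55,1.4,-1.95,0,0,0,0,0.55,1.49,-1.89,0,0,0,0,0.55,0,0,-2,0,0,0,0.55,0,0,-2,0,0,0,0.55,0,0,-2,0,0,0,0.55,0,0,-1,0,0,0,0.55,0,0,0,0,0,0,0.55,0,0,0,0,0,0,0.55], newtons=40)

```text
clock: 1.68
eef_pos: [370.9, 264.0, 143.7]
eef_rot: [-3.141, -0.0, 2.623]
wrist_force: [0.2, -0.2, 0.5]
finger_gap: 42.5
finger_force: 0.0
```

Call:
jog_arm(rows=[0,0,-1.6,0,0,0,0.55,0,0,-1.6,0,0,0,0.55,0,0,-1.6,0,0,0,0.55,0,0,-1.6,0,0,0,0.55,0,0,-1.0,0,0,0,0.55,0,0,-0.6,0,0,0,0.55,0,0,0,0,0,0,0.55,0,0,0,0,0,0,0.6,0,0,0,0,0,0,0.65,0,0,0,0,0,0,0.7,0,0,0,0,0,0,0.75,0,0,0,0,0,0,0.8,0,0,0,0,0,0,0.85,0,0,0,0,0,0,0.9,0,0,0,0,0,0,1,0,0,0,0,0,0,1,0,0,0,0,0,0,1], newtons=40)

```text
clock: 3.1
eef_pos: [371.0, 264.1, 63.6]
eef_rot: [3.141, 0.0, 2.623]
wrist_force: [-1.0, 1.2, 3.6]
finger_gap: 15.3
finger_force: 40.0
```

Call:
jog_arm(rows=[-0.09,0.01,0,0,0,0,1,-0.09,0.01,0,0,0,0,1,-0.08,0.01,0,0,0,0,1,-0.08,0.01,0,0,0,0,1,0,0,0,0,0,0,1,0,0,0,0,0,0,1])

```text
clock: 3.6
eef_pos: [367.9, 264.2, 63.6]
eef_rot: [3.141, 0.001, 2.623]
wrist_force: [4.1, -3.3, 2.9]
finger_gap: 15.1
finger_force: 40.0
```

```bash
python3 - <<'E'
from h import *
s=manip.read_state();print(s["eef_pos"],s["wrist_force"],s["moment"])
p,d=manip.camera("top");cv2.imwrite("pics/t1.png",p)
o=ortho("top",p,69,(465.5,207.6),100,3)
cv2.imwrite("pics/o1.png",o)
E
```

```text
[367.90654383 264.21416851  63.61455357] [ 4.1248187  -3.25192323  2.86406161] [-0.51525906 -0.73762781 -0.00824442]
```

View pics/o1.png

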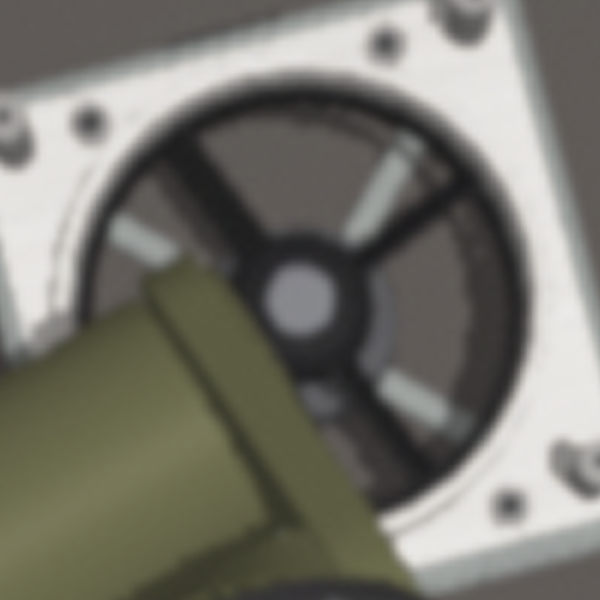

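Call:
jog_arm(rows=[0.048,0.013,0,0,0,0,1,0.048,0.013,0,0,0,0,1,0.048,0.013,0,0,0,0,1,0.048,0.013,0,0,0,0,1,0.048,0.013,0,0,0,0,1,0.048,0.013,0,0,0,0,1,0,0,0,0,0,0,1,0,0,0,0,0,0,1])

```text
clock: 4.32
eef_pos: [370.0, 264.8, 63.6]
eef_rot: [-3.141, -0.0, 2.623]
wrist_force: [-2.3, -4.4, 9.3]
finger_gap: 15.3
finger_force: 40.0
```

Call:
jog_arm(rows=[0.048,0.013,0,0,0,0,1,0.048,0.013,0,0,0,0,1,0,0,0,0,0,0,1,0,0,0,0,0,0,1])

```text
clock: 4.65
eef_pos: [370.9, 265.1, 63.6]
eef_rot: [-3.14, -0.001, 2.623]
wrist_force: [-2.6, -4.6, 9.6]
finger_gap: 15.2
finger_force: 40.0
```

Call:
jog_arm(rows=[0.048,0.013,0,0,0,0,1,0.048,0.013,0,0,0,0,1,0,0,0,0,0,0,1,0,0,0,0,0,0,1])

```text
clock: 4.98
eef_pos: [371.0, 265.1, 63.5]
eef_rot: [-3.139, -0.002, 2.623]
wrist_force: [-9.9, -6.0, 16.2]
finger_gap: 15.6
finger_force: 40.0
```

Call:
jog_arm(rows=[-0.097,-0.026,0,0,0,0,1,-0.097,-0.026,0,0,0,0,1,-0.097,-0.026,0,0,0,0,1,-0.097,-0.026,0,0,0,0,1,-0.097,-0.026,0,0,0,0,1,-0.097,-0.026,0,0,0,0,1,-0.097,-0.026,0,0,0,0,1,0,0,0,0,0,0,1,0,0,0,0,0,0,1])

```text
clock: 5.73
eef_pos: [365.8, 263.8, 63.6]
eef_rot: [3.141, 0.001, 2.623]
wrist_force: [3.4, -2.8, 4.7]
finger_gap: 15.5
finger_force: 40.0
```

Call:
jog_arm(rows=[-0.048,-0.013,0,0,0,0,1,-0.048,-0.013,0,0,0,0,1,0,0,0,0,0,0,1,0,0,0,0,0,0,1])

```text
clock: 6.07
eef_pos: [364.9, 263.6, 63.6]
eef_rot: [3.141, 0.001, 2.623]
wrist_force: [3.8, -3.4, 4.6]
finger_gap: 15.2
finger_force: 40.0
```

Call:
jog_arm(rows=[-0.048,-0.013,0,0,0,0,1,-0.048,-0.013,0,0,0,0,1,0,0,0,0,0,0,1,0,0,0,0,0,0,1])

```text
clock: 6.4
eef_pos: [364.6, 263.6, 63.7]
eef_rot: [3.139, 0.002, 2.623]
wrist_force: [10.4, 0.2, -2.3]
finger_gap: 15.3
finger_force: 40.0
```

Call:
jog_arm(rows=[0.081,0.022,0,0,0,0,1,0.081,0.022,0,0,0,0,1,0.081,0.022,0,0,0,0,1,0.081,0.022,0,0,0,0,1,0.081,0.022,0,0,0,0,1,0,0,0,0,0,0,1,0,0,0,0,0,0,1])

```text
clock: 6.98
eef_pos: [367.2, 264.4, 63.6]
eef_rot: [-3.141, -0.001, 2.623]
wrist_force: [-1.9, -2.4, 8.8]
finger_gap: 15.3
finger_force: 40.0
```

Call:
jog_arm(rows=[-0.013,0.048,0,0,0,0,1,-0.013,0.048,0,0,0,0,1,-0.013,0.048,0,0,0,0,1,-0.013,0.048,0,0,0,0,1,-0.013,0.048,0,0,0,0,1,-0.013,0.048,0,0,0,0,1,0,0,0,0,0,0,1,0,0,0,0,0,0,1])

```text
clock: 7.65
eef_pos: [366.5, 267.2, 63.6]
eef_rot: [-3.141, -0.001, 2.623]
wrist_force: [-2.3, -3.7, 8.4]
finger_gap: 15.5
finger_force: 40.0
```

Call:
jog_arm(rows=[-0.013,0.048,0,0,0,0,1,-0.013,0.048,0,0,0,0,1,0,0,0,0,0,0,1,0,0,0,0,0,0,1])

```text
clock: 7.98
eef_pos: [366.4, 267.5, 63.6]
eef_rot: [-3.14, 0.0, 2.623]
wrist_force: [0.2, -9.2, 10.0]
finger_gap: 15.4
finger_force: 40.0
```

Call:
jog_arm(rows=[0.026,-0.097,0,0,0,0,1,0.026,-0.097,0,0,0,0,1,0.026,-0.097,0,0,0,0,1,0.026,-0.097,0,0,0,0,1,0.026,-0.097,0,0,0,0,1,0.026,-0.097,0,0,0,0,1,0,0,0,0,0,0,1,0,0,0,0,0,0,1])

```text
clock: 8.65
eef_pos: [367.7, 262.8, 63.6]
eef_rot: [3.141, -0.001, 2.623]
wrist_force: [-1.9, 2.0, 7.5]
finger_gap: 15.1
finger_force: 40.0
```

Call:
jog_arm(rows=[0.013,-0.048,0,0,0,0,1,0.013,-0.048,0,0,0,0,1,0,0,0,0,0,0,1,0,0,0,0,0,0,1])

```text
clock: 8.98
eef_pos: [367.9, 262.0, 63.6]
eef_rot: [3.141, -0.001, 2.623]
wrist_force: [-3.4, 2.7, 6.9]
finger_gap: 15.4
finger_force: 40.0
```

Call:
jog_arm(rows=[0.013,-0.048,0,0,0,0,1,0.013,-0.048,0,0,0,0,1,0,0,0,0,0,0,1,0,0,0,0,0,0,1])

```text
clock: 9.32
eef_pos: [368.1, 261.3, 63.6]
eef_rot: [3.141, -0.001, 2.623]
wrist_force: [-3.9, 5.7, 5.9]
finger_gap: 15.1
finger_force: 40.0
```

Call:
jog_arm(rows=[-0.011,0.08,0,0,0,0,1,-0.011,0.08,0,0,0,0,1,-0.011,0.08,0,0,0,0,1,-0.011,0.08,0,0,0,0,1,-0.011,0.08,0,0,0,0,1,0,0,0,0,0,0,1,0,0,0,0,0,0,1])

```text
clock: 9.9
eef_pos: [367.6, 264.4, 63.6]
eef_rot: [-3.14, -0.001, 2.623]
wrist_force: [-2.6, -4.4, 10.2]
finger_gap: 15.2
finger_force: 40.0
```

Call:
jog_arm(rows=[0,0,0,0,0,0,0.8,0,0,0,0,0,0,0.7,0,0,0,0,0,0,0.6,0,0,0,0,0,0,0.55,0,0,0,0,0,0,0.55,0,0,0,0,0,0,0.55,0,0,1,0,0,0,0.55,0,0,2,0,0,0,0.55,0,0,2,0,0,0,0.55,0,0,1,0,0,0,0.55,0,0,0,0,0,0,0.55,0,0,0,0,0,0,1])

```text
clock: 10.9
eef_pos: [368.1, 264.6, 123.5]
eef_rot: [3.141, 0.0, 2.623]
wrist_force: [0.1, 0.4, -0.3]
finger_gap: 38.3
finger_force: 0.0
```

```bash
python3 - <<'E'
from h import *
p,d=manip.camera("top")
c=np.load("pics/top0img.npy")
a=ortho("top",p,69,(465.5,207.6),100,2.6); b=ortho("top",p,54,(465.5,207.6),50,2.6)
cv2.imwrite("pics/o2.png",a)
print(manip.read_state()["wrist_force"])
E
```

```text
[ 0.21522914 -0.59374192 -0.55742259]
```

View pics/o2.png

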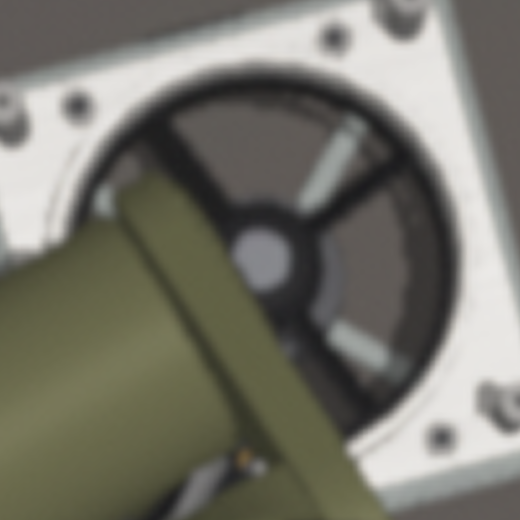

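Call:
jog_arm(rows=[0.85,-0.83,0,0,0,0,1,0.85,-0.83,0,0,0,0,1,0.85,-0.83,0,0,0,0,1,0.85,-0.83,0,0,0,0,1,0.85,-0.83,0,0,0,0,1,0.85,-0.81,0,0,0,0,1,0,0,0,0,0,0,1,0,0,0,0,0,0,1,0,0,-1.5,0,0,0,1,0,0,-1.5,0,0,0,1,0,0,0,0,0,0,1], newtons=10)

```text
clock: 11.87
eef_pos: [417.7, 214.7, 91.3]
eef_rot: [-3.139, -0.002, 2.623]
wrist_force: [-0.3, -0.1, -1.3]
finger_gap: 0.5
finger_force: 0.0
```

```bash
python3 - <<'E'
import numpy as np
c=np.array([46.55,20.76]);P=lambda a,r=4.7:c+r*np.array([np.cos(np.radians(a)),np.sin(np.radians(a))])
a=[171,180,190,202,220,245,272,292]
for p,q in zip(a,a[1:]):print(p,q,np.round(P(q)-P(p),2))
print(P(171))
E
```

```text
171 180 [-0.06 -0.74]
180 190 [ 0.07 -0.82]
190 202 [ 0.27 -0.94]
202 220 [ 0.76 -1.26]
220 245 [ 1.61 -1.24]
245 272 [ 2.15 -0.44]
272 292 [1.6  0.34]
[41.9078648  21.49524199]
```

Call:
jog_arm(rows=[0.05,0,-1,0,0,0,1,0,0,-1,0,0,0,1,0,0,-1,0,0,0,1,0,0,-0.7,0,0,0,1,0,0,0,0,0,0,1,0,0,0,0,0,0,1])

```text
clock: 12.37
eef_pos: [419.5, 214.9, 56.2]
eef_rot: [-3.141, -0.001, 2.623]
wrist_force: [-0.1, -0.0, 0.2]
finger_gap: 0.2
finger_force: 0.0
```

Call:
jog_arm(rows=[-0.06,-0.74,0,0,0,0,1,0.07,-0.82,0,0,0,0,1,0.27,-0.94,0,0,0,0,1,0.76,-1.26,0,0,0,0,1,1.6,-1.24,0,0,0,0,1,2.15,-0.44,0,0,0,0,1,1.0,0.3,3.5,0,0,0,1,0,0,3.5,0,0,0,1,0,0,3.5,0,0,0,1,0,0,0,0,0,0,1])

```text
clock: 13.2
eef_pos: [480.1, 163.1, 168.0]
eef_rot: [3.135, 0.007, 2.622]
wrist_force: [1.2, 0.2, 1.1]
finger_gap: 0.3
finger_force: 0.0
```

```bash
python3 - <<'E'
from h import *
F=[];T=[]
for i in range(5):
    T.append(manip.read_state()["clock"]); p,_=manip.camera("top"); F.append(p)
print(T)
cv2.imwrite("pics/spin.png",np.hstack([ortho("top",F[i],60,(465.5,207.6),95,1.4) for i in(0,2,4)]))
s=manip.read_state();print(s["eef_pos"],s["wrist_force"])
E
```

```text
[13.2, 13.25, 13.3, 13.35, 13.4]
[477.03946194 162.96978915 160.33430452] [-1.16198422 -0.24103851 -1.13321049]
```

View pics/spin.png

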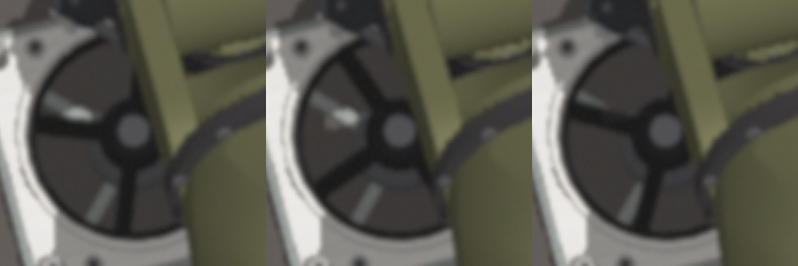

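The three frames, 0.1 s apart, show the left blade's tip going from about (40,122) to (320,190). The next blade has come round to (575,110) by the third. That is roughly 40° per frame, or 7 rad/s anticlockwise. The gripper is clear above the fan.

```bash
python3 -c "
from cell import manip
print(manip.sign_off())"
```

```text
the job is handed in; nothing more can be done
None
```

The ring is centred on the wheel to within about 0.3 mm, found by feeling contact on all four sides, and the wheel was coasting at about 7 rad/s with the gripper clear when I handed in at 13.4 s; I didn't touch the screwdriver or cutters.

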